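Clamp the whetstone in its sharpening base

TASK

Get the whetstone ready for sharpening: with the clamp still open, slide the stone along its channel until its end is fully home against the steel end stop and press it there for a moment with a force between 10 and 25 N; then push the clamp's blue handle over and down, past its dead point, so that it snaps over and stays down by itself with the pad pressing on the stone. Push the stone and the handle gently, never with more than 25 N, and leave the lime, the lemon and the salt shaker where they are.

Things in the scene. Friction and masses are not known exactly. Their poses are not given: they have to be found in the camera images.
- base: Fixed wooden sharpening base, 340 x 110 mm, its bed 18 mm above the worktop. Origin: centre of its underside. x runs along the channel from the clamp end to the open end; z up. Two rails (64 mm apart, 9 mm high above the bed) guide the stone from x = -55 to 100 mm; beyond that the bed is open. The steel clamp stands behind the stop, between x = -153 and -69 mm, up to 90 mm high.
- stop_face (a point): Middle of the face of the steel end stop, 32 mm above the worktop, at x = -55 mm, y = 0 of the base; the face looks to the base's +x. The stop is 74 mm wide, its top 40 mm above the worktop. Axes as the base's.
- stone: Loose two-layer whetstone, 170 (x) x 60 (y) x 28 (z) mm, about 0.6 kg, grey below, cream on top, lying flat on the bed between the rails, 20 to 45 mm short of the stop. Origin: centre of its underside; x runs along the channel, away from the stop. It slides with 1 to 6 N. Its outer end face (x = +85 mm) can be pushed; there is room for fingertips on the open bed there.
- stone_front (a point): Centre of the stone's end face that must meet the stop (14 mm above the bed). Fully home: less than 1.5 mm from the plane of the stop's face.
- clamp_handle (a joint): Angle of the clamp's handle, rad. Starts at 0 (open: it stands 78 degrees above level, leaning to the base's -x), grows as it swings over to the base's -x and down. Dead point about 1.15; hard stop at 1.27, 5 degrees above level. Stays where it is left while open. The hold-down arm follows it: raised 55 degrees at 0, level when closed.
- handle_pivot (a point): Axis of the handle's hinge (along the base's y) at x = -135.5, y = 0, z = 63 mm of the base. Turning it takes about 0.2 N m; from about 0.9 rad on the pad presses on the stone and it takes up to about 0.8 N m (9 N at 90 mm from the axis); past 1.15 it snaps to its stop by itself. Pushing on against the stop raises the force at once.
- grip_mid (a point): Point on the centre line of the handle's blue round grip (16 mm thick, from 37 to 120 mm from the hinge axis), 85 mm from the hinge axis. Its x axis points along the handle to the hinge, its z axis to the side on which the grip has to be pushed over (towards the stone while upright, upwards when down). Should it be gripped, the squeeze counts as force on the handle too.
- clamp_pad: Rubber-tipped sprung spindle (pad 18 mm across) at the end of the hold-down arm, 60 mm from the arm's pivot (base x = -85, z = 56 mm); closed, it presses with some 30 to 35 N on the stone's top, 30 mm from the stop. Origin: on the arm's centre line, 16 mm above the pad's face.
- lime_centre (a point): Centre of a loose lime, 57 x 46 x 45 mm, a bystander.
- lemon_centre (a point): Centre of a loose lemon, 71 x 53 x 51 mm, a bystander.
- shaker_centre (a point): Centre of a loose grey salt shaker, 44 mm across, 90 mm high, a bystander; z up.
Things that resemble listed ones, but are neither listed nor needed, are in the scene too. Of the things like the stone, leave any that is black, purple or turquoise; of the rest the larger one is meant.

How it is judged:
By the outcome, as a careful person would: the job done as asked, in the order asked, and still so for the second after the job is handed in, with the robot touching nothing.
It also fails if it takes over 61 s, if anything falls off the work surface, if the arm or the gripper's body presses on something with over 40 N, if the wrist force passes 120 N, or if a joint passes its speed limit or range.

ROBOT

A 6-joint arm with a two-finger parallel gripper is mounted at the origin on a cart in front of the work surface, level with it; the furniture and walls round the work are solid. World frame = base frame: x ahead of the robot, y to its left, z up, the work surface at z = 0. Lengths are in m, angles in rad, forces in N, time in s.
With the tool pointing down it reaches from about 0.35 to 0.8 m from the base axis. Payload 7.3 kg.
Tool frame: the origin (TCP) lies at the very end of the fingers, on their centre line; the grasp point (between the pads) lies 19 mm behind it (ctrl.grasp_offset is the distance from the TCP to the grasp point, in m); x points along the fingers, z is the direction in which the jaws open and shut, and the axes are right-handed (so a half turn about x gives the same grasp; the last joint's range is limited). The gripper opens to 85 mm and grips with 20 to 120 N. Pads are 22 mm wide; open, the fingers measure 114 mm over their backs; the gripper's body (76 mm by 85 mm) begins 54 mm behind the grasp point. The pads swing forward as they close: fully open they stand 13 mm farther back than shut.
Start: joints at [1.1, 0.342, 1.524, -0, 1.275, -0.146], TCP at [0.168, 0.498, 0.231] pointing down, gripper open.
Joint ranges: [-2.53, 2.53], [-0.77, 2.02], [0.04, 2.7], [-1, 4.14], [0.28, 2.66], [-3.11, 3.11]. Speed limits (rad/s): [2.57, 2.57, 3.14, 3.14, 3.14, 3.14].

INTERFACE

Orientations are given as a 3x3 rotation matrix whose columns are the frame's x, y, z axes.
In Python, from station import ctrl gives the robot as it stands.
- The arm moves only by the shell command python3 -m crank 'ROWS' [FORCE]. ROWS is JSON, a list of rows, each a list of 5 numbers: the shift along the world's x, y, z in mm, then the turn about the world's z in degrees, then the closure, from 0 (fully open) to 1 (shut). In form: [[dx, dy, dz, spin, gripper], ...]. A call has 1 to 12 rows; each row is the pose to reach, as a shift and turn from the pose commanded when the call began; what a row does not reach only later rows make up. A row lasts 1/12 s, in which the tool goes at most 41.7 mm and 7.16 degrees, less where a joint would pass 70% of its speed; a pose out of reach is approached as far as the arm can. A call with a gripper value outside its range is refused whole. The fingers move at their own pace and stop on an object; FORCE is the grip in N (left out, the last holds). Time passes only in rows, so rows that repeat a pose let the fingers close. It gives the time, the measured TCP pose, the force and the opening at its end, in the units of the state.
- ctrl.sense(): the state, without advancing time (a new reading comes with each control period).
- ctrl.snapshot(name): name is "scene" or "top" or "wrist"; returns (picture, depth): 480x640x3 uint8, red, green, blue; 480x640 float32, m along the optical axis (not along the pixel's ray), 0 where there is no reading.
- ctrl.camera_params(name): a dict with "fx", "fy", "cx", "cy" (pixels), "R" (3x3) and "t" (3): a world point X has camera coordinates R X + t; the wrist camera has in their place "mount" (4x4, takes a point from camera to tool coordinates, whose origin is the TCP and whose axes are the tool frame's). Camera axes: x right, y down, z forward; pixel columns grow to the right and rows downward; lengths in m; the calibration is good to about 2 mm. The wrist camera is an equidistant fisheye: a pixel r from the principal point sees the ray r / f radians off the axis. A picture is of the moment at which its call begins: read the wrist's pose just before it. camera_params takes no time and is no camera call.
- ctrl.close_job(): hands the job in, once; it reports no verdict.
The state is a dict: "clock": time; "joint_positions": joint angles; "joint_vel": joint speeds; "joint_torque": joint torques, N m; "tcp_pos": TCP position; "orientation": TCP orientation; "ft_force": force on the tool from outside, world axes, zero at the start; "torque": the same for the moment, N m; "gripper_width": opening from 0.0 (shut) to 1.0 (fully open).
Only numpy, scipy, OpenCV 4.12 (cv2) and the standard library are available. Lean on these libraries where they do the work, as an engineer would, in place of code of your own. Each camera call takes 0.05 s, during which the arm holds its last target.

## Working session

There is one attempt and no reset: what is moved stays moved. The work goes in short steps, Python scripts to look and compute and a shell command to move; the robot and the scene stay as the last step left them, time stands still between calls to the robot, and variables do not carry over. Pictures are saved under pics/ and viewed, and the job is handed in when it is done.

```bash
ls; mkdir -p pics; python3 - <<'E'
from station import ctrl
import cv2
s=ctrl.sense();print(s)
for n in ("scene","top"):
    p,d=ctrl.snapshot(n);cv2.imwrite(f"pics/{n}0.png",p[:,:,::-1]);
    import numpy as np;np.savez(f"pics/{n}0.npz",p=p,d=d)
    print(n,ctrl.camera_params(n))
E
```

```text
pics
{'clock': 0.0, 'joint_positions': array([ 1.09996793e+00,  3.42730308e-01,  1.52500953e+00, -1.74022134e-05,
        1.27539654e+00, -1.45993354e-01]), 'joint_vel': array([-9.23485118e-04, -8.23985554e-04,  6.19729228e-05,  1.09689989e-03,
       -2.01889401e-03, -8.18332553e-04]), 'joint_torque': array([-2.49500838e-03, -4.33676183e+01, -2.46001142e+01, -4.94597116e-04,
        8.04505718e-03,  3.87460986e-06]), 'tcp_pos': array([0.16735355, 0.49719308, 0.23062463]), 'orientation': array([[-6.85435538e-04, -9.47704937e-01,  3.19147119e-01],
       [-1.38331021e-03,  3.19147787e-01,  9.47703950e-01],
       [-9.99998808e-01,  2.08110500e-04, -1.52972515e-03]]), 'ft_force': array([0.14068197, 0.01909638, 0.64782254]), 'torque': array([ 0.06151518, -0.03590184,  0.01629088]), 'gripper_width': 1.000831089394855}
scene {'fx': 572.3712450573142, 'fy': 572.3712450573142, 'cx': 312.0773207412281, 'cy': 230.53857083089719, 'R': array([[ 0.69696314, -0.71681691, -0.02039346],
       [-0.36869799, -0.3338044 , -0.8675462 ],
       [ 0.61506437,  0.61216675, -0.49693832]]), 't': array([-0.35554418,  0.32887871,  1.13803661])}
top {'fx': 577.8145264050437, 'fy': 577.8145264050437, 'cx': 313.9582377222336, 'cy': 236.15281590053252, 'R': array([[ 0.01473719, -0.99972461, -0.0182625 ],
       [-0.99285799, -0.01246854, -0.11864881],
       [ 0.11838843,  0.01988062, -0.99276832]]), 't': array([0.08069555, 0.56761717, 1.29438788])}
```

View pics/scene0.png

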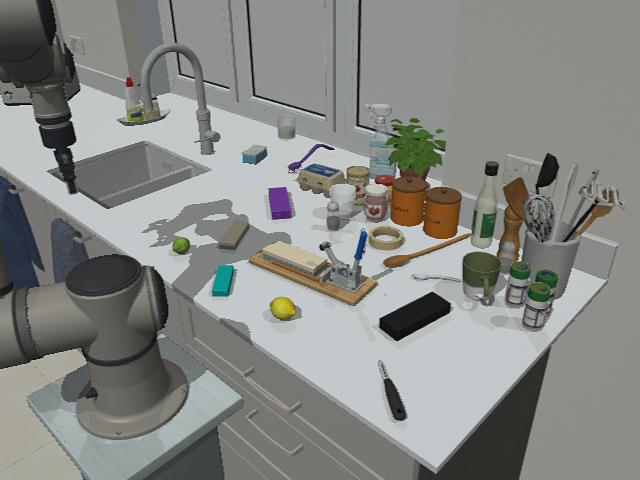

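View pics/top0.png

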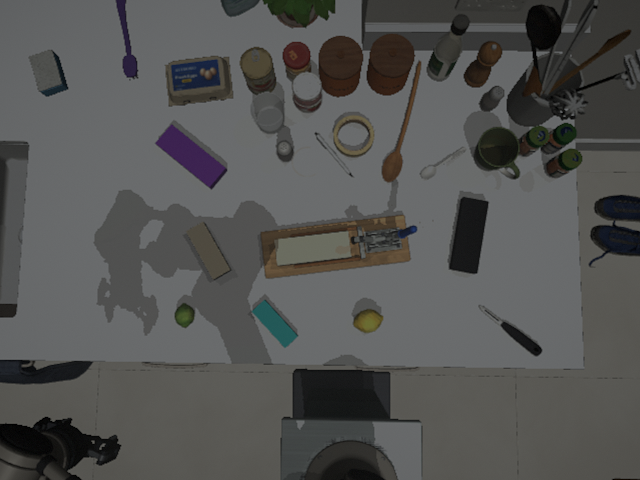

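```bash
cat > h.py <<'E'
import numpy as np,cv2
from station import ctrl
def pix2plane(n,u,v,z):
    c=ctrl.camera_params(n);R,t=c['R'],c['t'];o=-R.T@t
    d=R.T@np.array([(u-c['cx'])/c['fx'],(v-c['cy'])/c['fy'],1]);return o+d*(z-o[2])/d[2]
def proj(n,X):
    c=ctrl.camera_params(n);q=c['R']@np.array(X)+c['t'];return c['fx']*q[0]/q[2]+c['cx'],c['fy']*q[1]/q[2]+c['cy']
def cloud(n,d):
    c=ctrl.camera_params(n);v,u=np.mgrid[:480,:640]
    P=np.stack([(u-c['cx'])/c['fx']*d,(v-c['cy'])/c['fy']*d,d],-1);return (P-c['t'])@c['R']
E
python3 - <<'E'
from h import *
z=np.load('pics/top0.npz');p,d=z['p'],z['d']
W=cloud('top',d)
crop=cv2.resize(p[200:290,250:430],None,fx=4.4,fy=4.4,interpolation=cv2.INTER_CUBIC);cv2.imwrite('pics/c1.png',crop[:,:,::-1])
s=np.load('pics/scene0.npz')['p'];crop=cv2.resize(s[220:310,235:385],None,fx=5,fy=5,interpolation=cv2.INTER_CUBIC);cv2.imwrite('pics/c2.png',crop[:,:,::-1])
hsv=cv2.cvtColor(p,cv2.COLOR_RGB2HSV)
roi=np.zeros(p.shape[:2],np.uint8);roi[205:285,250:420]=1
wood=((hsv[...,1]>70)&(hsv[...,0]<25)&(hsv[...,2]>50)&(roi>0)).astype(np.uint8)
pts=np.argwhere(wood>0)[:,::-1]
wp=np.array([pix2plane('top',u,v,.018)[:2] for u,v in pts])
r=cv2.minAreaRect((wp*1000).astype(np.float32));print('base rect',r,len(pts))
c=(hsv[...,1]<70)&(hsv[...,2]>120)&(roi>0)
c[:, 356:]=0;c[:,:272]=0
zz=W[...,2];print('heights',np.percentile(zz[c],[5,50,95]))
m=(zz>.038)&(zz<.055)&(roi>0);pts=np.argwhere(m)[:,::-1];pts=pts[pts[:,0]<357]
wp=np.array([pix2plane('top',u,v,.046)[:2] for u,v in pts]);print('stone rect',cv2.minAreaRect((wp*1000).astype(np.float32)),len(pts))
b=(hsv[...,0]>100)&(hsv[...,0]<130)&(hsv[...,1]>120)&(roi>0);print('blue',W[b].min(0),W[b].max(0),np.argwhere(b)[:,::-1].mean(0))
E
```

```text
Traceback (most recent call last):
  File "h.py", line 4, in pix2plane
    c=ctrl.camera_params(n);R,t=c['R'],c['t'];o=-R.T@t
ValueError: time passes only in moves, steps and waits
```

View pics/c1.png

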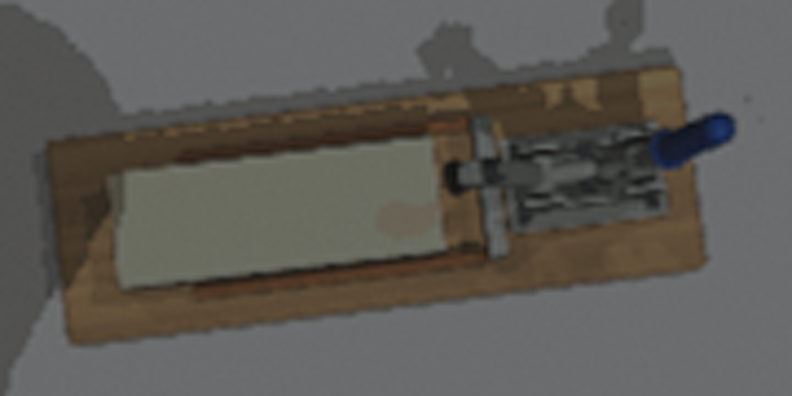

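View pics/c2.png

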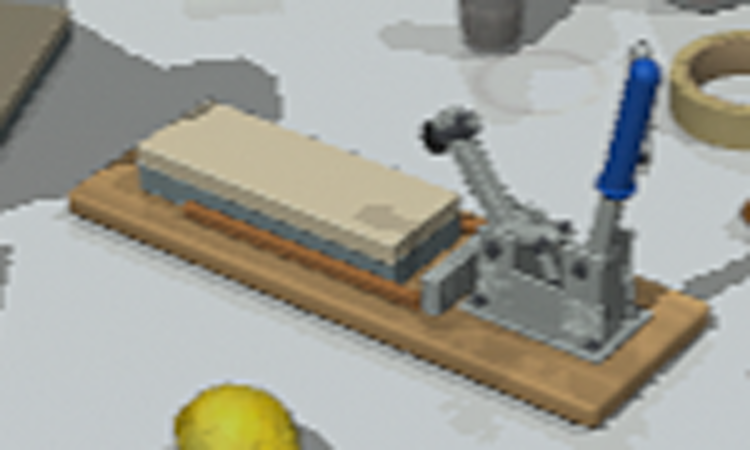

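The top crop shows the base corners (50,145), (680,68), (705,265), (72,343), the stone with its outer end at column ~115, and the blue handle around (695,140). The clamp is open at world -y.

```bash
sed -i 's/ctrl.camera_params(n)/CP(n)/; s/^from station.*/from station import ctrl\nimport pickle\nC=pickle.load(open("cp.pkl","rb"))\ndef CP(n): return C[n]/' h.py
python3 - <<'E'
from station import ctrl
import pickle
pickle.dump({n:ctrl.camera_params(n) for n in("scene","top","wrist")},open("cp.pkl","wb"))
E
cat > m.py <<'E'
from h import *
z=np.load('pics/top0.npz');p,d=z['p'],z['d']
W=cloud('top',d)
hsv=cv2.cvtColor(p,cv2.COLOR_RGB2HSV)
roi=np.zeros(p.shape[:2],np.uint8);roi[205:285,250:420]=1
cor=[(50,145),(680,68),(705,265),(72,343)]
B=np.array([pix2plane('top',250+u/4.4,200+v/4.4,.018)[:2] for u,v in cor])*1000;print(B.round(1))
print('center',B.mean(0),'sides',[np.linalg.norm(B[i]-B[i-1]).round(1) for i in range(4)])
e=(B[0]+B[3]-B[1]-B[2])/2;print('ex',e/np.linalg.norm(e),np.degrees(np.arctan2(e[1],e[0])))
wood=((hsv[...,1]>70)&(hsv[...,0]<25)&(hsv[...,2]>40)&(roi>0)).astype(np.uint8)
wp=np.array([pix2plane('top',u,v,.018)[:2] for u,v in np.argwhere(wood>0)[:,::-1]])
print('base rect',cv2.minAreaRect((wp*1000).astype(np.float32)))
zz=W[...,2]
m=(zz>.036)&(zz<.056)&(roi>0);pts=np.argwhere(m)[:,::-1];pts=pts[pts[:,0]<352]
wp=np.array([pix2plane('top',u,v,.046)[:2] for u,v in pts]);print('stone rect',cv2.minAreaRect((wp*1000).astype(np.float32)),len(pts))
S=[(118,172),(437,137),(444,250),(118,290)]
S=np.array([pix2plane('top',250+u/4.4,200+v/4.4,.046)[:2] for u,v in S])*1000;print('stone',S.round(1))
b=(hsv[...,0]>100)&(hsv[...,0]<130)&(hsv[...,1]>120)&(roi>0);print('blue',W[b].min(0),W[b].max(0),np.argwhere(b)[:,::-1].mean(0))
print(CP('wrist'))
E
python3 m.py
```

```text
[[ 574.4  211.7]
 [ 619.7 -121.8]
 [ 515.2 -134.5]
 [ 469.7  197.4]]
center [544.76137364  38.1983519 ] sides [np.float64(105.7), np.float64(336.5), np.float64(105.2), np.float64(335.0)]
ex [-0.13520584  0.99081753] 97.77052284580348
base rect ((546.1195678710938, 40.053497314453125), (108.54513549804688, 337.1631164550781), 7.717972278594971)
stone rect ((537.3881225585938, 92.703125), (60.89034652709961, 169.70948791503906), 7.476566791534424) 1974
stone [[557.3 172.8]
 [577.6   7.8]
 [519.    3.7]
 [496.1 171.5]]
blue [ 0.40913347 -0.12381481  0.10301585] [0.57310807 0.06201745 1.35384808] [406.90526316 231.81052632]
{'fx': 371.64829954431775, 'fy': 371.64829954431775, 'cx': 316.58293557996, 'cy': 241.29631838160384, 'mount': array([[-2.35788587e-04, -2.77863440e-01,  9.60620556e-01,
        -1.42232713e-01],
       [-1.99981024e-04, -9.60620551e-01, -2.77863487e-01,
         7.11179633e-02],
       [ 9.99999952e-01, -2.57622922e-04,  1.70935947e-04,
        -1.45174749e-05],
       [ 0.00000000e+00,  0.00000000e+00,  0.00000000e+00,
         1.00000000e+00]])}
```

```bash
python3 -m crank '[[30,-24,0,-7,1],[60,-48,0,-14,1],[90,-73,0,-21,1],[120,-97,-5,-28,1],[150,-122,-10,-35,1],[180,-146,-20,-42,1],[210,-170,-30,-49,1],[240,-195,-40,-56,1],[270,-219,-50,-63.7,1],[300,-243,-60,-63.7,1],[330,-268,-70,-63.7,1],[356,-289,-80,-63.7,1]]'; python3 -m crank '[[0,0,0,0,1],[0,0,0,0,1],[0,0,0,0,1]]'
python3 - <<'E'
from h import *
s=ctrl.sense();print(s['tcp_pos'],s['orientation'],s['ft_force'],s['clock'])
p,d=ctrl.snapshot('wrist');cv2.imwrite('pics/w1.png',p[:,:,::-1]);np.savez('pics/w1.npz',p=p,d=d)
p,d=ctrl.snapshot('scene');cv2.imwrite('pics/s1.png',p[:,:,::-1])
E
```

```text
clock: 1.1
tcp_pos: [0.525, 0.2065, 0.1504]
orientation: [[-0.0, -0.133, 0.991], [-0.0, 0.991, 0.133], [-1.0, -0.0, -0.0]]
ft_force: [-0.1, 0.8, -1.1]
gripper_width: 0.001
clock: 1.35
tcp_pos: [0.5229, 0.2087, 0.1509]
orientation: [[-0.001, -0.133, 0.991], [-0.0, 0.991, 0.133], [-1.0, 0.0, -0.001]]
ft_force: [0.1, 0.1, 0.0]
gripper_width: 0.001
[0.52289456 0.20867765 0.15092559] [[-1.40847892e-03 -1.33356988e-01  9.91067066e-01]
 [-1.09465421e-06  9.91068050e-01  1.33357119e-01]
 [-9.99999008e-01  1.86745815e-04 -1.39604444e-03]] [0.12688453 0.13568991 0.01064371] 1.35
```

View pics/w1.png

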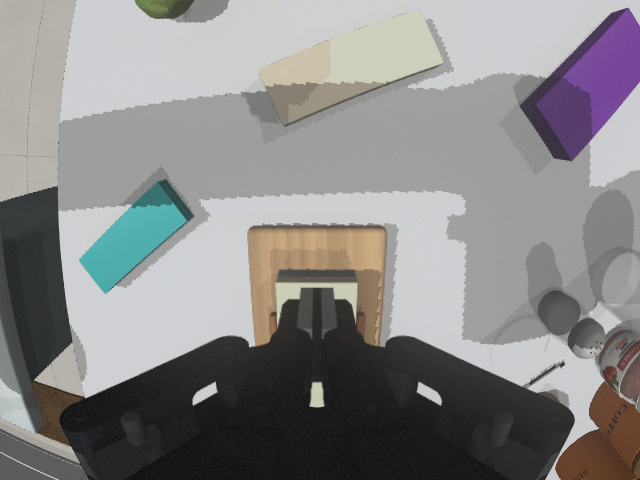

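View pics/s1.png

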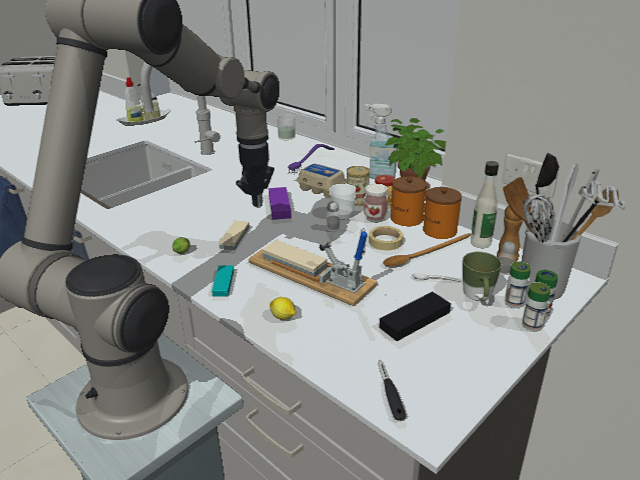

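Wrist view: the stone's outer end (top edge near row 282, base of end face near 270) is centred at column ~317, in line with the fingers. Measure its position.

```bash
cat >> h.py <<'E'
def wpix(u,v,zpl,pos,R):
    c=CP('wrist');a=np.array([u-c['cx'],v-c['cy']]);r=np.hypot(*a);th=r/c['fx']
    d=np.r_[a/r*np.sin(th),np.cos(th)];M=c['mount'];d=R@(M[:3,:3]@d);o=R@M[:3,3]+pos
    return o+d*(zpl-o[2])/d[2]
def base(X,c=(.546,.040),a=97.7):
    a=np.radians(a);e=np.array([np.cos(a),np.sin(a)]);f=np.array([-e[1],e[0]]);q=np.array(X[:2])-c;return np.r_[q@e,q@f]*1000
E
python3 - <<'E'
from h import *
s=ctrl.sense();P,R=s['tcp_pos'],s['orientation']
for n,u,v,z in [('stone top L',276,282,.046),('stone top R',357,282,.046),('base L',248,228,.018),('base R',386,228,.018)]:
    X=wpix(u,v,z,P,R);print(n,X.round(4),base(X).round(1))
print(base(P))
E
```

```text
stone top L [0.4979 0.1746 0.046 ] [139.9  29.6]
stone top R [0.5559 0.1825 0.046 ] [139.9 -28.9]
base L [0.4699 0.2044 0.018 ] [173.1  53.4]
base R [0.5757 0.2188 0.018 ] [173.2 -53.4]
[171.08873807   0.35511281]
```

```bash
python3 -m crank '[[0,0,-35,0,1],[0,0,-70,0,1],[0,0,-100,0,1],[0,0,-118,0,1],[0,0,-122,0,1],[0,0,-122,0,1],[0,0,-122,0,1]]'; python3 -m crank '[[0.5,-4,0,0,1],[1,-8,0,0,1],[1.6,-12,0,0,1],[1.9,-14,0,0,1],[2.1,-16,0,0,1],[2.4,-18,0,0,1],[2.7,-20,0,0,1],[3,-22,0,0,1],[3.2,-24,0,0,1],[3.5,-26,0,0,1]]'
```

```text
clock: 2.03
tcp_pos: [0.524, 0.2095, 0.0307]
orientation: [[0.002, -0.135, 0.991], [0.001, 0.991, 0.135], [-1.0, 0.0, 0.002]]
ft_force: [0.4, -0.0, 0.2]
gripper_width: -0.001
clock: 2.87
tcp_pos: [0.527, 0.183, 0.0294]
orientation: [[0.0, -0.134, 0.991], [0.001, 0.991, 0.134], [-1.0, 0.001, 0.0]]
ft_force: [-1.0, 3.8, 1.3]
gripper_width: 0.003
```

```bash
python3 -m crank '[[0.3,-2,0,0,1],[0.5,-4,0,0,1],[0.8,-6,0,0,1],[1.1,-8,0,0,1],[1.3,-9.5,0,0,1],[1.5,-11,0,0,1],[1.6,-12,0,0,1]]'; python3 -m crank '[[0.1,-1,0,0,1],[0.2,-1.5,0,0,1],[0.27,-2,0,0,1]]';python3 -m crank '[[0.1,-0.7,0,0,1],[0.2,-1.4,0,0,1],[0.27,-2,0,0,1]]'
```

```text
clock: 3.45
tcp_pos: [0.5287, 0.1704, 0.0294]
orientation: [[0.0, -0.134, 0.991], [0.0, 0.991, 0.134], [-1.0, 0.0, 0.0]]
ft_force: [-0.8, 6.0, 2.4]
gripper_width: -0.002
clock: 3.7
tcp_pos: [0.5289, 0.1686, 0.0294]
orientation: [[0.0, -0.134, 0.991], [0.0, 0.991, 0.134], [-1.0, 0.0, 0.0]]
ft_force: [-0.5, 5.3, 1.2]
gripper_width: -0.004
clock: 3.95
tcp_pos: [0.5292, 0.1666, 0.0294]
orientation: [[0.0, -0.134, 0.991], [0.0, 0.991, 0.134], [-1.0, 0.0, 0.0]]
ft_force: [-1.3, 4.5, 2.3]
gripper_width: -0.004
```

```bash
python3 -m crank '[[0.1,-0.7,0,0,1],[0.2,-1.4,0,0,1],[0.27,-2,0,0,1]]';python3 -m crank '[[0.07,-0.5,0,0,1],[0.13,-1,0,0,1]]';python3 -m crank '[[0.07,-0.5,0,0,1],[0.13,-1,0,0,1]]'
```

```text
clock: 4.2
tcp_pos: [0.5292, 0.1662, 0.0294]
orientation: [[0.0, -0.133, 0.991], [0.003, 0.991, 0.133], [-1.0, 0.003, 0.0]]
ft_force: [-2.0, 15.4, 1.3]
gripper_width: -0.001
clock: 4.37
tcp_pos: [0.5292, 0.1661, 0.0294]
orientation: [[0.0, -0.133, 0.991], [0.004, 0.991, 0.133], [-1.0, 0.004, 0.001]]
ft_force: [-3.0, 20.2, 0.4]
gripper_width: -0.002
clock: 4.53
tcp_pos: [0.5291, 0.166, 0.0294]
orientation: [[-0.0, -0.133, 0.991], [0.005, 0.991, 0.133], [-1.0, 0.005, 0.0]]
ft_force: [-3.1, 24.2, 1.5]
gripper_width: -0.003
```

```bash
python3 -m crank '[[-0.2,1.6,0,0,1],[-0.2,1.6,0,0,1],[-0.2,1.6,0,0,1]]';python3 -m crank '[[0,0,0,0,1],[0,0,0,0,1],[0,0,0,0,1],[0,0,0,0,1],[0,0,0,0,1]]'
```

```text
clock: 4.78
tcp_pos: [0.529, 0.1661, 0.0294]
orientation: [[-0.0, -0.134, 0.991], [0.003, 0.991, 0.134], [-1.0, 0.003, 0.0]]
ft_force: [-3.6, 14.3, 2.0]
gripper_width: -0.001
clock: 5.2
tcp_pos: [0.529, 0.1661, 0.0294]
orientation: [[-0.0, -0.134, 0.991], [0.003, 0.991, 0.134], [-1.0, 0.003, 0.0]]
ft_force: [-2.4, 13.1, 1.7]
gripper_width: 0.003
```

```bash
python3 -m crank '[[-1.4,10,0,0,1],[-2.7,20,0,0,1],[-2.7,20,40,0,1],[-2.7,20,80,0,1],[-2.7,20,120,0,1],[-2.7,20,160,0,1],[-2.7,20,160,0,1],[-2.7,20,160,0,1]]'
python3 - <<'E'
from h import *
s=ctrl.sense();print(s['tcp_pos'],s['ft_force'],s['clock'])
np.set_printoptions(suppress=True)
p,d=ctrl.snapshot('scene');np.savez('pics/s2.npz',p=p,d=d);cv2.imwrite('pics/s2.png',cv2.resize(p[220:310,235:385],None,fx=5,fy=5,interpolation=cv2.INTER_CUBIC)[:,:,::-1])
p,d=ctrl.snapshot('top');np.savez('pics/t2.npz',p=p,d=d);cv2.imwrite('pics/t2.png',cv2.resize(p[200:290,250:430],None,fx=4.4,fy=4.4,interpolation=cv2.INTER_CUBIC)[:,:,::-1])
# handle tip/grip by blue in scene
z=np.load('pics/s2.npz');p,d=z['p'],z['d'];W=cloud('scene',d);h=cv2.cvtColor(p,cv2.COLOR_RGB2HSV)
b=(h[...,0]>105)&(h[...,0]<130)&(h[...,1]>150);b[:220]=0;b[300:]=0;b[:,:340]=0;b[:,385:]=0
Q=W[b];a=(d[b]>0);Q=Q[a];bb=np.array([np.r_[base(q,(.5458,.0412)),q[2]*1000] for q in Q])
print(len(bb));o=np.argsort(bb[:,2]);
for k in np.array_split(o,5):print(np.median(bb[k],0).round(1))
E
```

```text
clock: 5.87
tcp_pos: [0.528, 0.1843, 0.1918]
orientation: [[0.006, -0.134, 0.991], [0.0, 0.991, 0.134], [-1.0, -0.001, 0.006]]
ft_force: [-0.0, 0.7, -1.4]
gripper_width: 0.002
[0.52804025 0.18426089 0.19181826] [-0.04445094  0.70950942 -1.37732022] 5.8667
161
[-148.8    6.2  111. ]
[-151.7    5.5  127.3]
[-156.6    6.1  144.5]
[-158.2    5.4  160.2]
[-161.6    4.8  174.2]
```

View pics/s2.png

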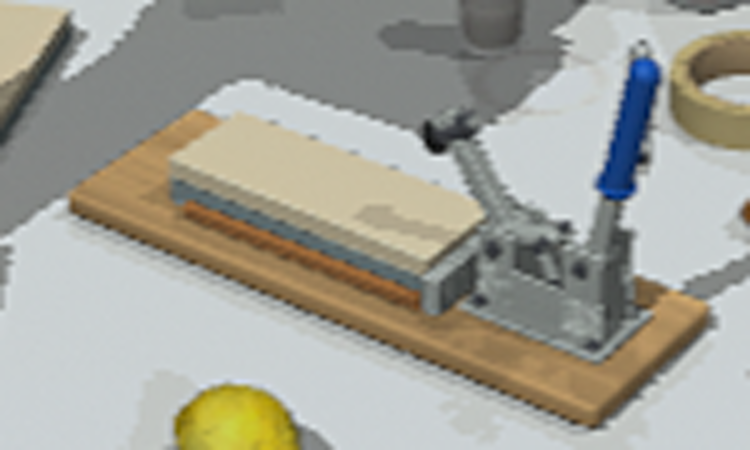

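View pics/t2.png

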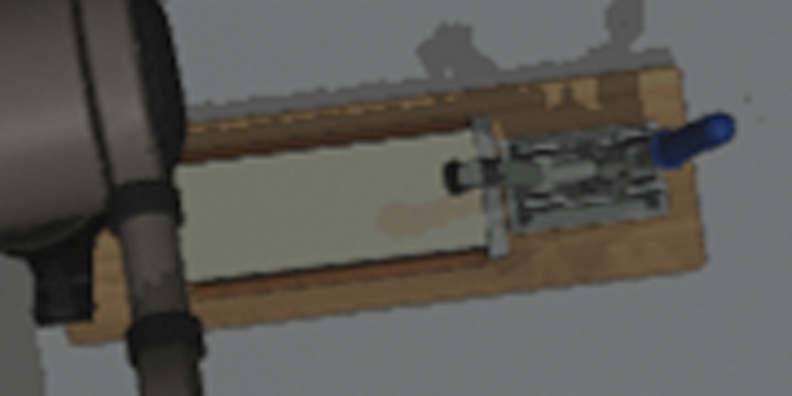

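The stone's end now meets the stop in both views (the gap is gone: scene crop ~(440,270), top crop ~column 485). Handle still open. Now compute the handle path.

```bash
python3 - <<'E'
import numpy as np
a=np.radians(97.7);e=np.array([np.cos(a),np.sin(a)]);c=np.array([545.8,41.2])
def T(th,r=88,g=0):
    f=np.radians(78)-th;x=-135.5-r*np.cos(f)+8*np.sin(f)+11+g;z=63+r*np.sin(f)+8*np.cos(f);return np.r_[c+e*x,z]
print('pre',T(0,88,25).round(1));t0=T(0);print('T0',t0.round(1))
for th in np.arange(0,1.3,.05):print(round(th,2),(T(th)-t0).round(1))
E
```

```text
pre [560.5 -67.8 150.7]
T0 [563.9 -92.6 150.7]
0.0 [0. 0. 0.]
0.05 [ 0.6 -4.3 -0.6]
0.1 [ 1.2 -8.6 -1.5]
0.15 [  1.7 -12.9  -2.6]
0.2 [  2.3 -17.1  -3.8]
0.25 [  2.9 -21.2  -5.3]
0.3 [  3.4 -25.2  -7. ]
0.35 [  3.9 -29.2  -8.9]
0.4 [  4.5 -33.  -11. ]
0.45 [  5.  -36.8 -13.3]
0.5 [  5.5 -40.4 -15.8]
0.55 [  5.9 -43.9 -18.4]
0.6 [  6.4 -47.3 -21.2]
0.65 [  6.8 -50.5 -24.2]
0.7 [  7.2 -53.6 -27.4]
0.75 [  7.6 -56.5 -30.7]
0.8 [  8.  -59.2 -34.1]
0.85 [  8.4 -61.8 -37.7]
0.9 [  8.7 -64.2 -41.4]
0.95 [  9.  -66.4 -45.2]
1.0 [  9.2 -68.4 -49.1]
1.05 [  9.5 -70.2 -53.2]
1.1 [  9.7 -71.8 -57.3]
1.15 [  9.9 -73.2 -61.5]
1.2 [ 10.1 -74.4 -65.7]
1.25 [ 10.2 -75.4 -70. ]
```

```bash
python3 -m crank '[[4,-32,0,0,1],[9,-70,0,0,1],[14,-108,0,0,1],[19,-146,0,0,1],[24,-184,0,0,1],[28,-220,0,0,1],[31,-244,0,0,1],[32.5,-252,-10,0,1],[32.5,-252,-30,0,1],[32.5,-252,-41,0,1],[32.5,-252,-41,0,1],[32.5,-252,-41,0,1]]'
```

```text
clock: 6.97
tcp_pos: [0.5582, -0.067, 0.1464]
orientation: [[-0.004, -0.134, 0.991], [0.001, 0.991, 0.134], [-1.0, 0.002, -0.004]]
ft_force: [0.3, 1.2, -0.3]
gripper_width: 0.001
```

```bash
python3 -m crank '[[1,-5,1,0,1],[2,-10,2,0,1],[3,-14,3,0,1],[4,-18,3,0,1],[4,-18,3,0,1]]'; python3 -m crank '[[0.3,-2,0,0,1],[0.5,-4,0,0,1],[0.8,-6,0,0,1],[1.1,-8,0,0,1]]'
python3 -m crank '[[0.3,-2,-0.3,0,1],[0.5,-4,-0.6,0,1],[0.8,-6,-1,0,1]]'
```

```text
clock: 7.38
tcp_pos: [0.5638, -0.0868, 0.1519]
orientation: [[0.001, -0.133, 0.991], [-0.001, 0.991, 0.133], [-1.0, -0.001, 0.001]]
ft_force: [-0.3, -0.7, 0.4]
gripper_width: -0.001
clock: 7.72
tcp_pos: [0.5644, -0.0939, 0.1513]
orientation: [[0.0, -0.134, 0.991], [0.0, 0.991, 0.134], [-1.0, 0.0, 0.0]]
ft_force: [0.6, 2.7, 0.6]
gripper_width: -0.002
clock: 7.97
tcp_pos: [0.5652, -0.0998, 0.1503]
orientation: [[-0.0, -0.134, 0.991], [0.0, 0.991, 0.134], [-1.0, 0.0, -0.0]]
ft_force: [0.1, 0.8, 0.1]
gripper_width: -0.004
```

```bash
python3 -m crank '[[0.7,-5.7,-1.4,0,1],[1.3,-9.9,-2.6,0,1],[1.9,-14,-4.1,0,1],[2.4,-18,-5.8,0,1],[2.9,-22,-7.7,0,1],[3.5,-25.8,-9.8,0,1],[4,-29.6,-12.1,0,1],[4.5,-33.2,-14.6,0,1]]'
python3 -m crank '[[0.5,-3.5,-2.6,0,1],[0.9,-6.9,-5.4,0,1],[1.3,-10.1,-8.4,0,1],[1.7,-13.2,-11.6,0,1]]'
```

```text
clock: 8.63
tcp_pos: [0.5698, -0.1337, 0.1356]
orientation: [[0.0, -0.134, 0.991], [-0.0, 0.991, 0.134], [-1.0, -0.0, 0.0]]
ft_force: [-0.4, 1.2, 2.0]
gripper_width: -0.0
clock: 8.97
tcp_pos: [0.5716, -0.1467, 0.1239]
orientation: [[0.0, -0.134, 0.991], [-0.0, 0.991, 0.134], [-1.0, -0.0, 0.0]]
ft_force: [0.3, 0.5, 1.2]
gripper_width: -0.001
```

```bash
python3 -m crank '[[0.2,-1.5,-1.6,0,1],[0.4,-2.9,-3.3,0,1],[0.6,-4.3,-5,0,1],[0.8,-5.6,-6.7,0,1],[1,-6.9,-8.5,0,1],[1.2,-8.2,-10.3,0,1]]'
python3 -m crank '[[0.2,-1.2,-1.8,0,1],[0.3,-2.4,-3.7,0,1],[0.4,-3.5,-5.6,0,1],[0.6,-4.6,-7.5,0,1]]'
```

```text
clock: 9.47
tcp_pos: [0.5726, -0.1545, 0.1137]
orientation: [[0.0, -0.134, 0.991], [-0.0, 0.991, 0.134], [-1.0, -0.0, 0.0]]
ft_force: [0.5, -0.1, 2.0]
gripper_width: 0.006
clock: 9.8
tcp_pos: [0.5733, -0.1591, 0.1067]
orientation: [[0.001, -0.134, 0.991], [-0.0, 0.991, 0.134], [-1.0, -0.0, 0.001]]
ft_force: [-1.8, 1.5, 7.4]
gripper_width: -0.0
```

```bash
python3 -m crank '[[0.1,-1,-1.9,0,1],[0.2,-2,-3.9,0,1]]'
python3 -m crank '[[0.1,-0.9,-2,0,1],[0.3,-1.8,-4.1,0,1]]'
python3 -m crank '[[0.1,-0.8,-2,0,1],[0.2,-1.6,-4.1,0,1]]'
```

```text
clock: 9.97
tcp_pos: [0.5736, -0.1611, 0.1032]
orientation: [[0.001, -0.134, 0.991], [-0.0, 0.991, 0.134], [-1.0, -0.0, 0.001]]
ft_force: [-2.4, 0.5, 8.9]
gripper_width: 0.001
clock: 10.13
tcp_pos: [0.574, -0.1629, 0.0993]
orientation: [[0.001, -0.134, 0.991], [-0.0, 0.991, 0.134], [-1.0, -0.001, 0.001]]
ft_force: [-3.0, 1.4, 9.5]
gripper_width: 0.002
clock: 10.3
tcp_pos: [0.5742, -0.1647, 0.0952]
orientation: [[0.001, -0.134, 0.991], [-0.001, 0.991, 0.134], [-1.0, -0.001, 0.001]]
ft_force: [-2.0, -0.6, 7.7]
gripper_width: 0.002
```

```bash
python3 -m crank '[[0.1,-0.7,-2,0,1]]'
python3 -m crank '[[0.1,-0.7,-2,0,1]]'
python3 -m crank '[[0.1,-0.6,-2,0,1]]'
```

```text
clock: 10.38
tcp_pos: [0.5743, -0.1656, 0.0931]
orientation: [[0.001, -0.134, 0.991], [-0.001, 0.991, 0.134], [-1.0, -0.001, 0.001]]
ft_force: [-0.9, -0.8, 6.5]
gripper_width: -0.0
clock: 10.47
tcp_pos: [0.5744, -0.1663, 0.0909]
orientation: [[0.001, -0.134, 0.991], [-0.001, 0.991, 0.134], [-1.0, -0.001, 0.001]]
ft_force: [-1.5, -1.5, 5.8]
gripper_width: 0.001
clock: 10.55
tcp_pos: [0.5745, -0.167, 0.0887]
orientation: [[0.001, -0.134, 0.991], [-0.001, 0.991, 0.134], [-1.0, -0.001, 0.001]]
ft_force: [-0.2, -1.2, 3.4]
gripper_width: 0.001
```

```bash
python3 -m crank '[[0,-0.5,-1.5,0,1]]'
python3 -m crank '[[0,-0.5,-1.5,0,1]]'
python3 - <<'E'
from h import *
p,d=ctrl.snapshot('scene');cv2.imwrite('pics/s3.png',cv2.resize(p[190:310,235:395],None,fx=5,fy=5,interpolation=cv2.INTER_CUBIC)[:,:,::-1])
print(ctrl.sense()['ft_force'])
E
```

```text
clock: 10.63
tcp_pos: [0.5744, -0.1673, 0.0867]
orientation: [[0.001, -0.134, 0.991], [-0.001, 0.991, 0.134], [-1.0, -0.001, 0.001]]
ft_force: [0.5, -1.0, 1.0]
gripper_width: -0.001
clock: 10.72
tcp_pos: [0.5741, -0.1674, 0.0848]
orientation: [[-0.0, -0.134, 0.991], [0.0, 0.991, 0.134], [-1.0, 0.0, -0.0]]
ft_force: [-0.9, 0.1, 0.6]
gripper_width: -0.002
[ 0.43794459 -0.1567808  -0.16450194]
```

View pics/s3.png

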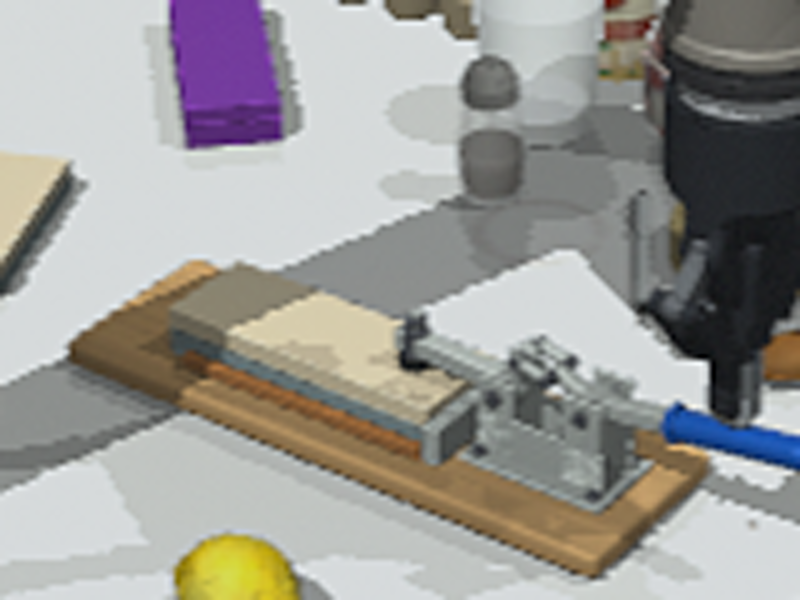

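The clamp has snapped over: handle nearly level (670–800, 440), pad on the stone (410,355), and the fingers carry no load. Retreat straight up and check.

```bash
python3 -m crank '[[0,0,15,0,1],[0,0,45,0,1],[0,0,80,0,1],[0,0,120,0,1],[0,30,140,0,1],[-40,60,140,0,1],[-80,80,140,0,1],[-80,80,140,0,1],[-80,80,140,0,1],[-80,80,140,0,1],[-80,80,140,0,1],[-80,80,140,0,1]]'
python3 - <<'E'
from h import *
p,d=ctrl.snapshot('scene');cv2.imwrite('pics/s4.png',p[:,:,::-1]);cv2.imwrite('pics/s4c.png',cv2.resize(p[220:320,235:395],None,fx=5,fy=5,interpolation=cv2.INTER_CUBIC)[:,:,::-1])
W=cloud('scene',d);h=cv2.cvtColor(p,cv2.COLOR_RGB2HSV)
b=(h[...,0]>105)&(h[...,0]<130)&(h[...,1]>150);b[:220]=0;b[320:]=0;b[:,:340]=0;b[:,430:]=0;b&=d>0
bb=np.array([np.r_[base(q,(.5458,.0412)),q[2]*1000] for q in W[b]]);print(len(bb));f=np.polyfit(bb[:,0],bb[:,2],1);print('handle deg above level',np.degrees(np.arctan(-f[0])))
s=ctrl.sense();print(s['ft_force'],s['clock'])
a=np.load('pics/scene0.npz')['p'];df=np.abs(a.astype(int)-p).max(-1)
for n,(u,v) in dict(lime=(181,245),lemon=(283,308),shaker=(333,216)).items():print(n,np.median(df[v-8:v+8,u-6:u+6]))
E
```

```text
clock: 11.77
tcp_pos: [0.4951, -0.0881, 0.225]
orientation: [[0.0, -0.133, 0.991], [-0.0, 0.991, 0.133], [-1.0, -0.0, 0.0]]
ft_force: [-0.0, -0.1, 0.1]
gripper_width: -0.0
182
handle deg above level 3.9617849346528042
[0.25022392 0.12316637 0.25073276] 11.8167
lime 10.5
lemon 16.0
shaker 63.5
```

View pics/s4.png

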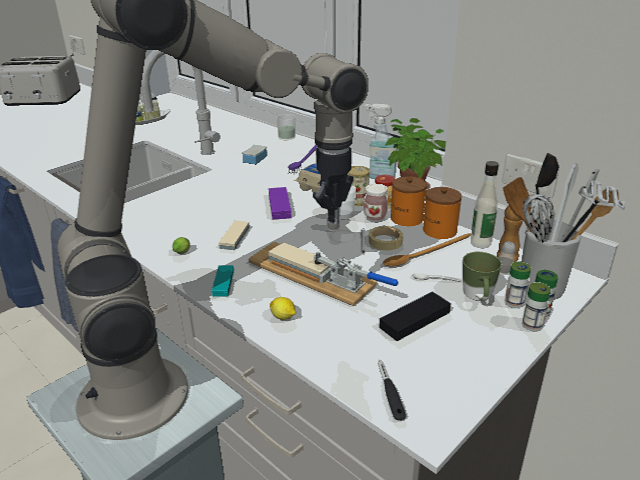

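View pics/s4c.png

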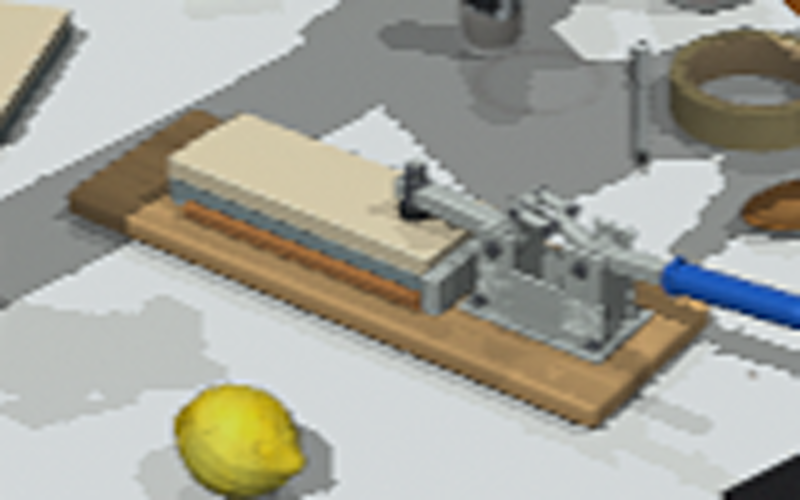

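The handle is down by itself at about 4–5° above level, the pad is on the stone, and the stone is at the stop. The lime and lemon are unmoved. The shaker's foot is in its old place; the gripper only hides its top in this view. Handing in.

```bash
python3 - <<'E'
from station import ctrl
print(ctrl.close_job())
E
```

```text
the job is handed in; nothing more can be done
None
```

The whetstone is home against the steel stop and the clamp is closed on it. I handed the job in at about 11.8 s.

- **Stone:** I slid it along the channel with the closed fingertips at 4–6 N. I then pressed it against the stop and held it at about 13–15 N for half a second. The highest reading was 24.4 N, close to the 25 N limit. The scene and top pictures show no gap at the stop.
- **Clamp:** I pushed the blue handle over with readings up to about 10 N. The force fell to zero as it snapped past its dead point. After I backed off, the handle measured about 4° above level (5° is its hard stop). The pad sits on the stone and the robot touches nothing.
- **Bystanders:** The lime and lemon look unmoved. The before-and-after comparison failed for the salt shaker because the gripper hid its top in the last picture. Its visible foot was where it had been, and the arm never went near it.

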